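# Put the green battery pack on line

### The job

Put the green battery pack on line: push it along its cradle until it is fully home against the stop, then flip the isolator lever on that same cradle away from you, past centre, so that it snaps over and stays on. Only push: do not lift the pack. Leave the pink pack and its lever, and everything else on the bench, as they are.

Things in the scene. Friction and masses are not known exactly. Their poses are not given: they have to be found in the camera images.
- green_pack: battery pack 100 (x) x 80 (y) x 50 mm, 0.45 to 0.7 kg, five green cells on top, flat black ends and sides; loose. Origin: centre of its underside; x along the rails. Stands on the cradle's base, 12 mm above the bench (top at 62). Fully home, its origin is 12 mm above the cradle's and its +x end meets the stop. It starts 30 to 60 mm short of home, square between the rails.
- green_cradle: fixed cradle of the green pack. Base 190 x 160 x 12 mm (x -115..75, y -55..105 from the origin); rails along x, 84 mm apart inside, 37 mm high, x -100..45; white stop, face at x +50, 52 mm high. Origin at bench height under the middle of the seated pack; x along the rails to the stop (roughly away from the robot), y to the lever. All heights are above the bench
- green_lever (a joint): isolator lever, 60 mm, orange ball on top, on a grey housing at the left (+y) of the green pack's cradle; axle along the cradle's y at x 0, y +78.5, z 35 mm of the cradle. 0 = off, leaning 0.4 rad to the cradle's -x; 0.4 upright, dead centre; 0.8 = on, leaning to +x. An over-centre spring holds it at either end (4 N square to the lever, up to 10 N level, starts it) and snaps it over past centre
- green_lever_tip (a point): centre of the orange ball (22 mm across) on that lever of the green pack's cradle; moves with the lever. 90 mm above the bench at either end, 95 mm at dead centre
- pink_pack: battery pack 100 (x) x 80 (y) x 50 mm, 0.45 to 0.7 kg, five pink cells on top, flat black ends and sides; loose. Origin: centre of its underside; x along the rails. Stands on the cradle's base, 12 mm above the bench (top at 62). Fully home, its origin is 12 mm above the cradle's and its +x end meets the stop. It is already home and is to stay as it is.
- pink_cradle: fixed cradle of the pink pack. Base 190 x 160 x 12 mm (x -115..75, y -55..105 from the origin); rails along x, 84 mm apart inside, 37 mm high, x -100..45; white stop, face at x +50, 52 mm high. Origin at bench height under the middle of the seated pack; x along the rails to the stop (roughly away from the robot), y to the lever. All heights are above the bench
- pink_lever (a joint): isolator lever, 60 mm, orange ball on top, on a grey housing at the left (+y) of the pink pack's cradle; axle along the cradle's y at x 0, y +78.5, z 35 mm of the cradle. 0 = off, leaning 0.4 rad to the cradle's -x; 0.4 upright, dead centre; 0.8 = on, leaning to +x. An over-centre spring holds it at either end (4 N square to the lever, up to 10 N level, starts it) and snaps it over past centre. Stays off
- pink_lever_tip (a point): centre of the orange ball (22 mm across) on that lever of the pink pack's cradle; moves with the lever. 90 mm above the bench at either end, 95 mm at dead centre
- cell_red: single red cell standing upright, 18 mm across, 65 mm tall, origin at its foot; a bystander
- cell_blue: single blue cell standing upright, 18 mm across, 65 mm tall, origin at its foot; a bystander
- meter: grey hand-held meter lying flat, 150 x 78 x 34 mm (40 mm with its dial), origin at the centre of its underside; a bystander
- screwdriver: screwdriver lying on the bench, handle to its -x; a bystander
- tape_roll: blue roll of tape lying flat, 80 mm across, 19 mm high, origin at the centre of its underside; a bystander
- screw_jar: glass jar, 60 mm across, 75 mm tall, origin at its foot; a bystander
There are look-alikes about, which are no part of the job. Leave any purple or yellow look-alike of the green_cradle alone.

How it is judged:
On the way, in this order (a step that is already met when the one before it is completed fails the run):
1. the green pack is fully home against its stop, its lever still off (x of green_pack in the frame of green_cradle above -0.004 m and z of green_pack in the frame of green_cradle below 0.018 m and angle between green_pack's own z axis and vertical below 0.1 rad and value of joint green_lever below 0.35 rad), for 0.2 s.
2. the lever of the green pack's cradle has snapped over to on (value of joint green_lever above 0.72 rad), for 0.2 s.
At the end, for the whole second after the job is handed in: the green pack rests flat in its cradle within 4 mm of the stop, its lever is over in the on position (above 0.72 rad), the pink lever is still off (below 0.15 rad) and the pink pack is within 12 mm of where it was (x of green_pack in the frame of green_cradle above -0.004 m and z of green_pack in the frame of green_cradle below 0.018 m and angle between green_pack's own z axis and vertical below 0.1 rad and value of joint green_lever above 0.72 rad and linear speed of green_pack below 0.02 m/s and value of joint pink_lever below 0.15 rad and distance of pink_pack from where it was at the start of the episode below 0.012 m); the robot touches nothing.
It fails at once if the green pack is lifted or tipped (6 mm off the base, or 0.3 rad) (z of green_pack in the frame of green_cradle above 0.02 m or angle between green_pack's own z axis and vertical above 0.3 rad).
It fails at once if the green pack's lever is switched past centre before the pack is home (value of joint green_lever above 0.45 rad and x of green_pack in the frame of green_cradle below -0.006 m).
It fails at once if the pink pack is shifted by more than 12 mm, or its lever moved by more than 0.25 rad (distance of pink_pack from where it was at the start of the episode above 0.012 m or value of joint pink_lever above 0.25 rad).
It fails at once if something else on the bench is moved by more than 30 mm (distance of any of cell_red, cell_blue, meter, screwdriver, tape_roll, screw_jar from where it was at the start of the episode above 0.03 m).
It also fails if it takes over 46 s, if anything falls off the work surface, if the arm or the gripper's body presses on something with over 40 N, if the wrist force passes 120 N, or if a joint passes its speed limit or range.

### The arm

A 6-joint arm with a two-finger parallel gripper is mounted at the origin on the work surface. World frame = base frame: x ahead of the robot, y to its left, z up, the work surface at z = 0. Lengths are in m, angles in rad, forces in N, time in s.
With the tool pointing down it reaches from about 0.4 to 0.925 m from the base axis. Payload 12.5 kg.
Tool frame: the origin (TCP) lies at the very end of the fingers, on their centre line; the grasp point (between the pads) lies 19 mm behind it; x points along the fingers, y is the direction in which the jaws open and shut, and the axes are right-handed (so a half turn about x gives the same grasp; the last joint's range is limited). The gripper opens to 95 mm and grips with 3 to 60 N. Pads are 20 mm wide; open, the fingers measure 119 mm over their backs; the gripper's body (75 mm by 180 mm) begins 59 mm behind the grasp point.
Start: joints at [-1.314, 0.491, 1.559, -0, 1.092, -0.106], TCP at [0.222, -0.584, 0.184] pointing down, gripper open.
Joint ranges: [-3.1, 3.1], [-0.84, 2.19], [0.05, 2.79], [-1.13, 4.28], [0.06, 2.93], [-2.69, 2.69]. Speed limits (rad/s): [2.22, 2.22, 2.79, 3.14, 3.14, 3.14].

### API

Orientations are given as a unit quaternion [w, x, y, z].
In Python, from cell import observe, vision, manip gives the robot as it stands.
- The arm moves only by the tool servo_tool, never from a script. Its argument "plan" is text: rows parted by semicolons, each of 5 numbers parted by spaces: the shift along the tool's x, y, z in m, then the turn about the tool's x in degrees, then the closure, from -1 (fully open) to 1 (shut), so that 0 is half open. A call has 1 to 20 rows; each row shifts and turns the commanded pose from where the row before left it, along the tool's axes as they then stand; what a row does not reach is not made up. A row lasts 1/8 s, in which the tool goes at most 62.5 mm and 10.7 degrees, less where a joint would pass 70% of its speed; a pose out of reach is approached as far as the arm can. A call with a gripper value outside its range is refused whole. The fingers move at their own pace and stop on an object; "force" is the grip in N (left out, the last holds). Time passes only in rows, so rows that do not move let the fingers close. It gives the time, the measured TCP pose, the force and the opening at its end, in the units of the state.
- observe(): the state, without advancing time (a new reading comes with each control period).
- vision.capture(name): name is "scene" or "side" or "wrist"; returns a dict with "pixels" (400x640x3 uint8, red, green, blue), "intrinsics" (3x3 intrinsics, pixels), "eye" and "rotation" of the camera in the world; the wrist camera has in their place "mount" (4x4, takes a point from camera to tool coordinates, whose origin is the TCP and whose axes are the tool frame's). Camera axes: x right, y down, z forward; pixel columns grow to the right and rows downward; lengths in m; the calibration is good to about 2 mm. A picture is of the moment at which its call begins: read the wrist's pose just before it. There is no depth.
- manip.hand_in(): hands the job in, once; it reports no verdict.
The state is a dict: "time": time; "q": joint angles; "joint_vel": joint speeds; "joint_efforts": joint torques, N m; "eef_pos": TCP position; "tool_rot": TCP orientation; "contact_force": force on the tool from outside, world axes, zero at the start; "moment": the same for the moment, N m; "gripper_width": finger opening in m.
Only numpy, scipy, OpenCV 4.12 (cv2) and the standard library are available. Lean on these libraries where they do the work, as an engineer would, in place of code of your own. Each camera call takes 0.05 s, during which the arm holds its last target.

## Working session

There is one attempt and no reset: what is moved stays moved. The work goes in short steps, Python scripts to look and compute and a tool call to move; the robot and the scene stay as the last step left them, time stands still between calls to the robot, and variables do not carry over. Pictures are saved under pics/ and viewed, and the job is handed in when it is done.

Besides the shell and the picture viewer there is one more tool, called by a JSON object that holds its "method" and its "body". servo_tool: Moves the arm, as the interface text tells. Its arguments: {"type":"object","properties":{"plan":{"type":"string"},"force":{"type":"number"}},"required":["plan"]}

```bash
mkdir -p pics; ls; python3 - <<'E'
from cell import observe, vision, manip
import cv2,numpy as np
s=observe();print({k:np.round(v,4) for k,v in s.items()})
for n in("scene","side","wrist"):
    c=vision.capture(n);cv2.imwrite(f"pics/{n}0.png",c["pixels"][:,:,::-1])
    print(n,{k:np.round(v,4).tolist() for k,v in c.items() if k!="pixels"})
E
```

```text
pics
{'time': np.float64(0.0), 'q': array([-1.3136,  0.4916,  1.5594,  0.    ,  1.0917, -0.1056]), 'joint_vel': array([-0.0001, -0.0004, -0.0006, -0.    , -0.0011,  0.0025]), 'joint_efforts': array([ 1.10000e-03, -6.12633e+01, -2.58178e+01,  6.93000e-02,
        4.82000e-02, -1.00000e-04]), 'eef_pos': array([ 0.2218, -0.584 ,  0.1833]), 'tool_rot': array([-0.1272, -0.6955, -0.128 ,  0.6955]), 'contact_force': array([-0.1801, -0.2927, -0.5594]), 'moment': array([-0.0067,  0.0595, -0.0126]), 'gripper_width': np.float64(0.0953)}
scene {'intrinsics': [[401.0711, 0.0, 321.5597], [0.0, 401.0711, 200.1757], [0.0, 0.0, 1.0]], 'eye': [1.1058, -0.7552, 0.9331], 'rotation': [-0.3876, 0.869, 0.2796, -0.1284]}
side {'intrinsics': [[495.248, 0.0, 325.6392], [0.0, 495.248, 200.3891], [0.0, 0.0, 1.0]], 'eye': [-0.1265, 1.1217, 0.9273], 'rotation': [0.1192, -0.2381, 0.8457, -0.4625]}
wrist {'intrinsics': [[345.8095, 0.0, 315.2742], [0.0, 345.8095, 203.8548], [0.0, 0.0, 1.0]], 'mount': [[-0.0, -0.2596, 0.9657, -0.2005], [1.0, -0.0001, 0.0, 0.0003], [0.0001, 0.9657, 0.2596, -0.075], [0.0, 0.0, 0.0, 1.0]]}
```

View pics/scene0.png

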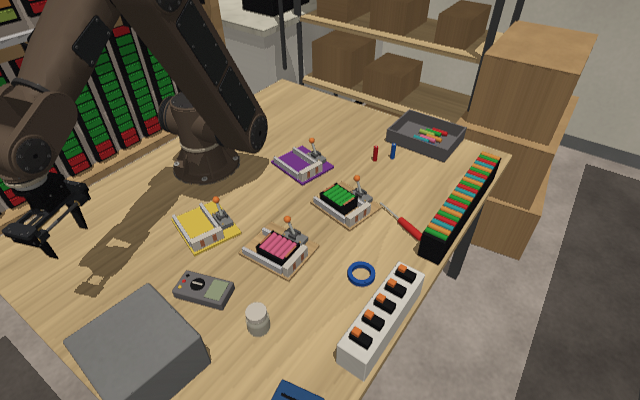

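View pics/side0.png

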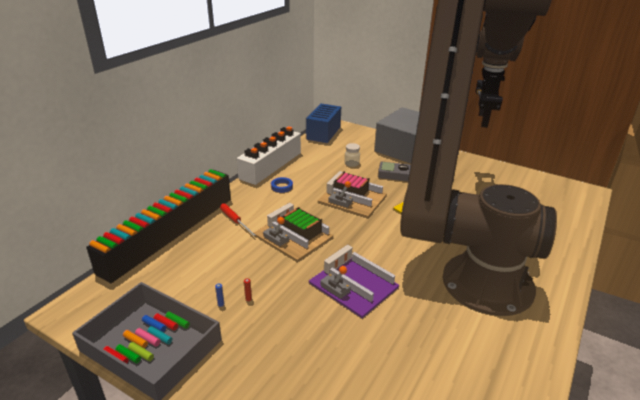

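View pics/wrist0.png

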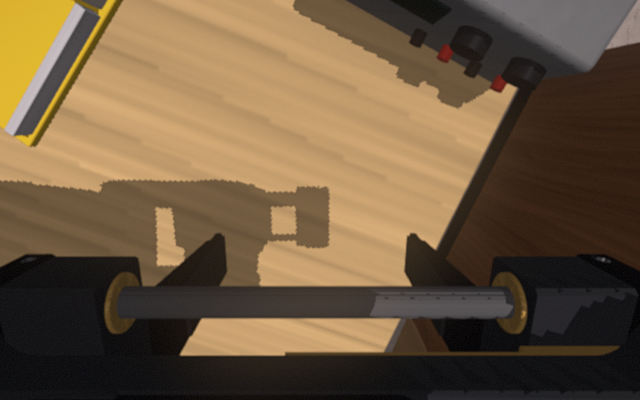

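The scene view shows four cradles: green-cell pack at (340,200), pink at (278,250), empty purple at (302,163), empty yellow at (205,225). The one at (340,200) matches: tan base, five green cells and its own lever at (357,185). I'll confirm this in enlarged crops.

```bash
python3 - <<'E'
import cv2
a=cv2.imread("pics/scene0.png")[165:235,300:400];cv2.imwrite("pics/sc_crop.png",cv2.resize(a,None,fx=8,fy=8,interpolation=cv2.INTER_CUBIC))
a=cv2.imread("pics/side0.png")[195:265,245:345];cv2.imwrite("pics/sd_crop.png",cv2.resize(a,None,fx=8,fy=8,interpolation=cv2.INTER_CUBIC))
E
```

```text
(no output)
```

View pics/sc_crop.png

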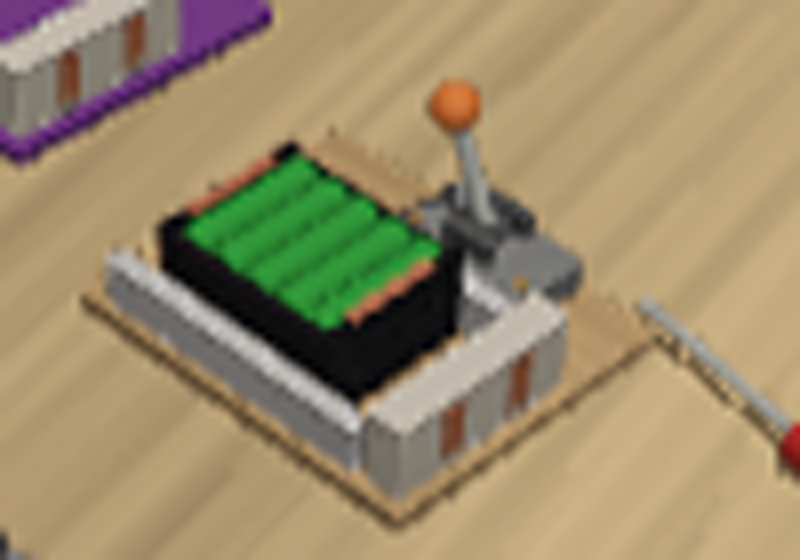

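View pics/sd_crop.png

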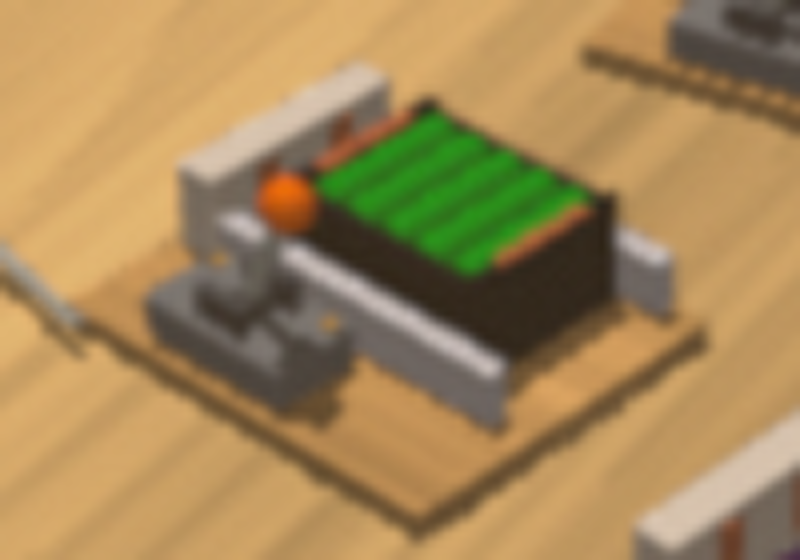

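Both crops show the same tan-base cradle, with the green pack short of the stop and the lever at off. I'll fit the cradle pose.

```bash
cat > h.py <<'E'
import numpy as np
from scipy.spatial.transform import Rotation as R
from scipy.optimize import least_squares
C={"scene":dict(K=(401.0711,321.5597,200.1757),e=[1.1058,-.7552,.9331],q=[-.3876,.869,.2796,-.1284]),
"side":dict(K=(495.248,325.6392,200.3891),e=[-.1265,1.1217,.9273],q=[.1192,-.2381,.8457,-.4625])}
def proj(cam,P):
    c=C[cam];q=c["q"];r=R.from_quat([q[1],q[2],q[3],q[0]])
    p=r.inv().apply(np.asarray(P)-c["e"]);f,cx,cy=c["K"]
    return np.c_[cx+f*p[:,0]/p[:,2],cy+f*p[:,1]/p[:,2]]
def cr(pose,L):
    x,y,t=pose;L=np.asarray(L,float)/1000
    return np.c_[x+np.cos(t)*L[:,0]-np.sin(t)*L[:,1],y+np.sin(t)*L[:,0]+np.cos(t)*L[:,1],L[:,2]]
E
cat > fit.py <<'E'
from h import *
obs=[("scene",(398,526),(75,-55,0)),("scene",(83,298),(-115,-55,12)),("scene",(662,340),(75,105,8)),("scene",(456,104),(-23.4,78.5,90)),
("side",(418,538),(-115,105,0)),("side",(707,330),(-115,-55,12)),("side",(80,312),(75,105,8)),("side",(288,202),(-23.4,78.5,90))]
pk=[("scene",(160,228),(-50,-40,62)),("scene",(292,143),(-50,40,62)),("side",(613,195),(-50,-40,62)),("side",(430,98),(50,-40,62))]
O={"scene":(300,165),"side":(245,195)}
def px(c,u): return np.array([O[c][0]+(u[0]+.5)/8-.5,O[c][1]+(u[1]+.5)/8-.5])
def res(p):
    r=[]
    for c,u,L in obs: r.append(proj(c,cr(p[:3],[L]))[0]-px(c,u))
    for c,u,L in pk: r.append(proj(c,cr(p[:3],[(L[0]+p[3]*1000,L[1],L[2])]))[0]-px(c,u))
    return np.ravel(r)
s=least_squares(res,[.6,-.1,0,-.04],loss="soft_l1");print(s.x,np.round(s.fun if 0 else res(s.x).reshape(-1,2),1).tolist())
E
python3 fit.py
```

```text
[ 0.58785047  0.08473054 -0.18953555 -0.029044  ] [[0.1, 1.2], [-0.3, -1.6], [-0.2, -0.7], [0.2, 0.2], [0.2, 0.2], [0.6, -1.4], [-1.5, -0.7], [0.1, 0.3], [0.2, -0.9], [0.7, -0.8], [0.6, -0.5], [-0.0, -0.8]]
```

```bash
cat >> h.py <<'E'
def plan(target,yawdeg=None):
    "shift in tool axes now, to world target"
    from cell import observe
    s=observe();q=s["tool_rot"];r=R.from_quat([q[1],q[2],q[3],q[0]])
    M=r.as_matrix();print("axes x,y,z:",np.round(M.T,3).tolist(),"jaw az deg",np.degrees(np.arctan2(M[1,1],M[0,1])).round(2))
    d=np.array(target)-s["eef_pos"];print("pos",s["eef_pos"].round(4),"tool shift",(M.T@d).round(4));return M
E
python3 - <<'E'
from h import *
p=[.588,.0847,-.1895]
print(cr(p,[(-190,0,300),(-150,0,30),(-50-29,0,40),(-23.4,78.5,90)]))
plan([.45,0.09,.3])
print(np.degrees(.1895))
E
```

```text
[[0.40140128 0.1204899  0.3       ]
 [0.44068522 0.11295518 0.03      ]
 [0.51041422 0.09958106 0.04      ]
 [0.57980577 0.16620254 0.09      ]]
axes x,y,z: [[-0.0, 0.001, -1.0], [0.355, -0.935, -0.001], [-0.935, -0.355, -0.0]] jaw az deg -69.21
pos [ 0.2218 -0.5841  0.1834] tool shift [-0.1161 -0.5493 -0.4526]
10.8575502177291
```

{"method": "servo_tool", "body": {"plan": "-0.0184 -0.0114 -0.0348 0 1; -0.0184 -0.0114 -0.0348 0 1; -0.0184 -0.0114 -0.0348 0 1; -0.0184 -0.0114 -0.0348 0 1; -0.0184 -0.0114 -0.0348 0 1; -0.0184 -0.0114 -0.0348 0 1; -0.0184 -0.0114 -0.0348 0 1; -0.0184 -0.0114 -0.0348 0 1; 0 -0.038 -0.024 0 1; 0 -0.038 -0.024 0 1; 0 -0.038 -0.024 0 1; 0 -0.038 -0.024 0 1; 0 -0.038 -0.024 0 1; 0 -0.038 -0.024 0 1; 0 -0.038 -0.024 0 1; 0 -0.038 -0.024 0 1; 0 -0.038 -0.024 0 1; 0 -0.038 -0.024 0 1; 0 -0.038 -0.024 0 1; 0 -0.038 -0.024 0 1", "force": 40}}

```text
time: 2.65
eef_pos: [0.5572, 0.1298, 0.3309]
tool_rot: [-0.128, -0.695, -0.128, 0.696]
contact_force: [0.5, -0.7, 0.1]
gripper_width: 0.0009
```

{"method": "servo_tool", "body": {"plan": "0 0 0 -10 1; 0 0 0 -10 1; 0 0 0 -10 1; 0 0 0 -10 1; 0 0 0 -10 1; 0 0 0 -8.3 1; 0 0 0 0 1; 0 0 0 0 1"}}

```text
time: 3.65
eef_pos: [0.5571, 0.1283, 0.3309]
tool_rot: [-0.449, -0.546, -0.449, 0.546]
contact_force: [1.2, 0.4, 0.3]
gripper_width: 0.0005
```

```bash
python3 - <<'E'
from h import *
from cell import observe, vision
import cv2
s=observe();print({k:np.round(v,4).tolist() for k,v in s.items()})
c=vision.capture("wrist");cv2.imwrite("pics/w1.png",c["pixels"][:,:,::-1])
plan([.5,.1,.3])
E
```

```text
{'time': 3.65, 'q': [0.1108, 0.3004, 1.4698, -0.0001, 1.3716, 0.3045], 'joint_vel': [-0.0016, 0.0001, -0.0021, 0.0014, -0.0005, -0.0103], 'joint_efforts': [0.0035, -51.799, -29.5736, 0.0873, 0.0111, -0.0527], 'eef_pos': [0.5571, 0.1283, 0.3309], 'tool_rot': [-0.4493, -0.5459, -0.4493, 0.5461], 'contact_force': [1.1575, 0.3827, 0.3359], 'moment': [-0.0883, -0.1348, 0.008], 'gripper_width': 0.0005}
axes x,y,z: [[-0.0, -0.0, -1.0], [0.981, -0.192, -0.0], [-0.192, -0.981, 0.0]] jaw az deg -11.07
pos [0.5572 0.1283 0.3309] tool shift [ 0.0309 -0.0507  0.0387]
```

View pics/w1.png

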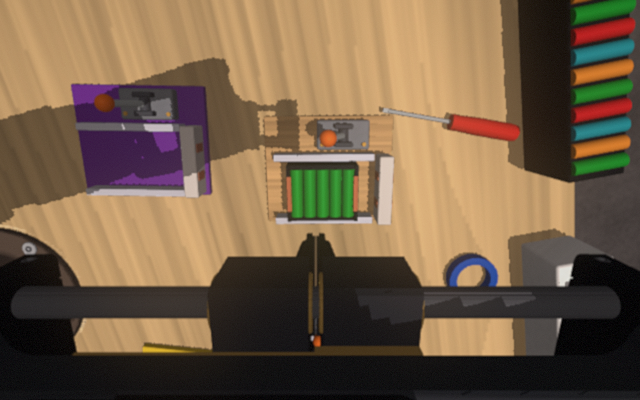

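```bash
python3 - <<'E'
import cv2
a=cv2.imread("pics/w1.png")[105:235,255:405];cv2.imwrite("pics/w1c.png",cv2.resize(a,(750,650),interpolation=cv2.INTER_CUBIC))
E
```

```text
(no output)
```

View pics/w1c.png

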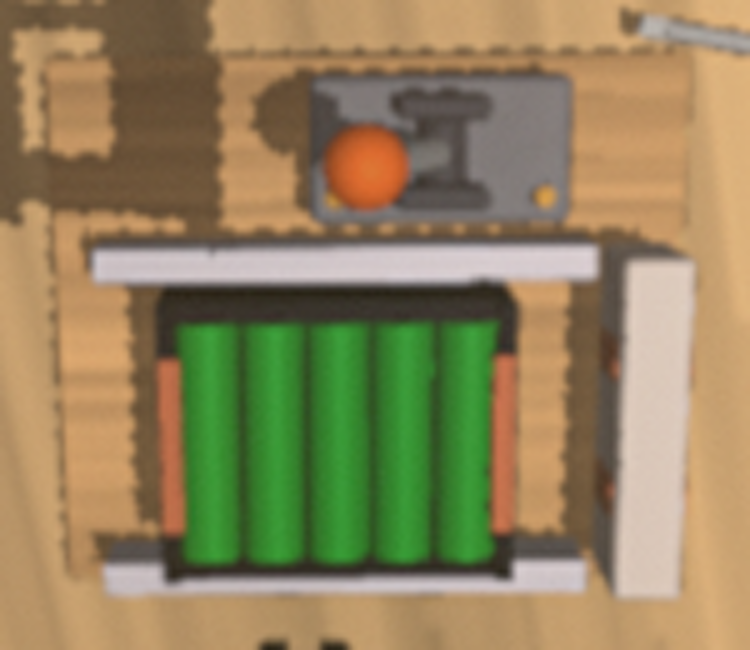

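```bash
cat >> fit.py <<'E'
mount=np.array([[0,-.2596,.9657,-.2005],[1,-.0001,0,.0003],[.0001,.9657,.2596,-.075],[0,0,0,1]])
tp=np.array([.5571,.1283,.3309]);tq=[-.5459,-.4493,.5461,-.4493];T=np.eye(4);T[:3,:3]=R.from_quat(tq).as_matrix();T[:3,3]=tp
W=T@mount
C["wrist"]=dict(K=(345.8095,315.2742,203.8548),e=W[:3,3],q=np.roll(R.from_matrix(W[:3,:3]).as_quat(),1))
_px=px
def px(c,u): return np.array([255+(u[0]+.5)/5-.5,105+(u[1]+.5)/5-.5]) if c=="wrist" else _px(c,u)
obs0=obs
obsw=[("wrist",u,L) for u,L in [((50,58),(-115,105,12)),((692,52),(75,105,12)),((70,578),(-115,-55,12)),((92,282),(-100,42,37)),((598,277),(45,42,37)),((585,562),(45,-42,37)),((105,564),(-100,-42,37)),((367,166),(-23.4,78.5,90)),((627,258),(50,0,52)) if 0 else ((367,166),(-23.4,78.5,90))]]
pk0=pk;pkw=[("wrist",(160,288),(-50,40,62)),("wrist",(517,288),(50,40,62)),("wrist",(166,578),(-50,-40,62)),("wrist",(513,576),(50,-40,62))]
for nm,o,k in(("wrist",obsw,pkw),("all",obs0+obsw,pk0+pkw)):
    obs,pk=o,k
    s=least_squares(res,[.6,.1,-.19,-.03],loss="soft_l1");print(nm,s.x.round(4),np.round(res(s.x).reshape(-1,2),1).tolist())
p=s.x[:3];print(cr(p,[(-23.4,78.5,90)]),np.degrees(p[2]))
E
python3 fit.py
```

```text
[ 0.58785047  0.08473054 -0.18953555 -0.029044  ] [[0.1, 1.2], [-0.3, -1.6], [-0.2, -0.7], [0.2, 0.2], [0.2, 0.2], [0.6, -1.4], [-1.5, -0.7], [0.1, 0.3], [0.2, -0.9], [0.7, -0.8], [0.6, -0.5], [-0.0, -0.8]]
wrist [ 0.5897  0.0856 -0.1863 -0.03  ] [[-1.4, -0.8], [0.8, -0.6], [-0.7, 0.0], [0.2, -0.0], [0.2, 0.2], [0.7, -0.7], [-0.2, -0.4], [-0.0, -0.4], [-0.0, -0.4], [-0.9, 2.7], [1.0, 2.1], [-0.4, 0.6], [0.4, 0.5]]
all [ 0.5894  0.0855 -0.1866 -0.03  ] [[0.7, 1.3], [0.1, -1.5], [0.3, -0.7], [0.7, 0.2], [-0.2, 0.2], [0.0, -1.6], [-2.1, -0.7], [-0.5, 0.3], [-1.5, -0.6], [0.7, -0.4], [-0.8, 0.2], [0.0, 0.1], [0.0, 0.4], [0.6, -0.5], [-0.4, -0.3], [-0.2, -0.2], [-0.2, -0.2], [0.5, -0.9], [1.0, -0.8], [0.3, -0.4], [-0.4, -0.8], [-1.0, 2.8], [0.9, 2.3], [-0.6, 0.7], [0.3, 0.6]]
[[0.58101996 0.16694728 0.09      ]] -10.692386664101322
```

```bash
python3 - <<'E'
from h import *
p=[.5894,.0855,-.1866]
for L in [(-122,0,35),(-62,0,35),(-23.4,78.5,90)]: plan(cr(p,[L])[0])
E
```

```text
axes x,y,z: [[-0.0, -0.0, -1.0], [0.981, -0.192, -0.0], [-0.192, -0.981, 0.0]] jaw az deg -11.07
pos [0.5572 0.1283 0.3309] tool shift [ 0.2959 -0.0821  0.0365]
axes x,y,z: [[-0.0, -0.0, -1.0], [0.981, -0.192, -0.0], [-0.192, -0.981, 0.0]] jaw az deg -11.07
pos [0.5572 0.1283 0.3309] tool shift [ 0.2959 -0.0221  0.0361]
axes x,y,z: [[-0.0, -0.0, -1.0], [0.981, -0.192, -0.0], [-0.192, -0.981, 0.0]] jaw az deg -11.07
pos [0.5572 0.1283 0.3309] tool shift [ 0.2409  0.016  -0.0426]
```

{"method": "servo_tool", "body": {"plan": "0 -0.0274 0.0122 0 1; 0 -0.0274 0.0122 0 1; 0 -0.0274 0.0122 0.4 1; 0.037 0 0 0 1; 0.037 0 0 0 1; 0.037 0 0 0 1; 0.037 0 0 0 1; 0.037 0 0 0 1; 0.037 0 0 0 1; 0.037 0 0 0 1; 0.037 0 0 0 1; 0 0 0 0 1; 0 0 0 0 1"}}

```text
time: 5.32
eef_pos: [0.4701, 0.1079, 0.036]
tool_rot: [0.448, 0.547, 0.448, -0.547]
contact_force: [-0.7, 0.3, 0.5]
gripper_width: 0.0004
```

```bash
python3 - <<'E'
from h import *
from cell import observe, vision
import cv2
p=[.5894,.0855,-.1866]
for L in [(-122,0,35)]: plan(cr(p,[L])[0])
print(observe()["contact_force"])
c=vision.capture("side");a=c["pixels"][150:290,200:400,::-1];cv2.imwrite("pics/s2.png",cv2.resize(a,None,fx=4,fy=4,interpolation=cv2.INTER_CUBIC))
E
```

```text
axes x,y,z: [[0.001, 0.0, -1.0], [0.98, -0.197, 0.001], [-0.197, -0.98, -0.0]] jaw az deg -11.36
pos [0.4701 0.1079 0.036 ] tool shift [ 0.001  -0.0006 -0.0001]
[-0.70530397  0.26908286  0.53093808]
```

View pics/s2.png

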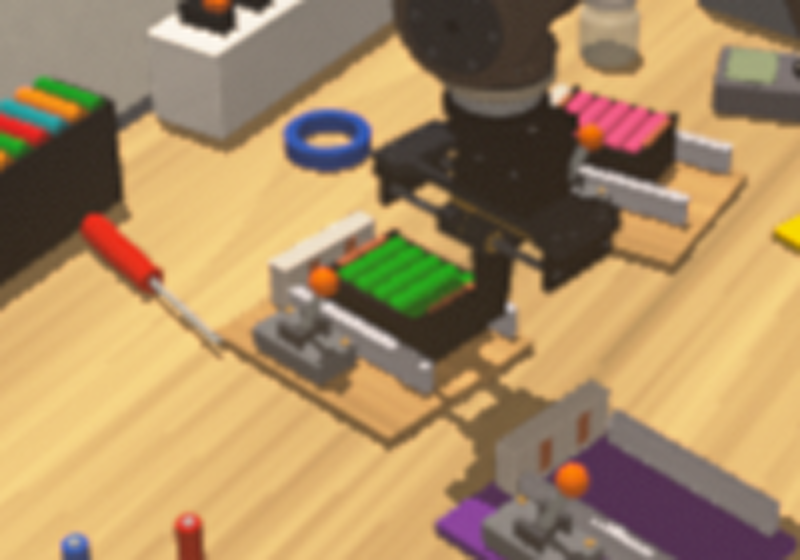

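The fingers are between the rails behind the pack, at about (490,285) in the crop, and the gripper body is clear of both levers. Now I push, gently.

{"method": "servo_tool", "body": {"plan": "0 0.006 0 -0.7 1; 0 0.006 0 0 1; 0 0.006 0 0 1; 0 0.004 0 0 1; 0 0.004 0 0 1; 0 0.004 0 0 1; 0 0.004 0 0 1; 0 0.004 0 0 1; 0 0.004 0 0 1; 0 0.004 0 0 1; 0 0.004 0 0 1; 0 0 0 0 1"}}

```text
time: 6.88
eef_pos: [0.5189, 0.0985, 0.035]
tool_rot: [0.452, 0.544, 0.452, -0.544]
contact_force: [-0.1, 0.1, 0.5]
gripper_width: 0.0005
```

{"method": "servo_tool", "body": {"plan": "0 0.002 0 0 1; 0 0.002 0 0 1; 0 0.002 0 0 1; 0 0 0 0 1"}}

```text
time: 7.38
eef_pos: [0.5247, 0.0975, 0.035]
tool_rot: [0.452, 0.544, 0.452, -0.544]
contact_force: [0.4, -0.5, 0.2]
gripper_width: 0.0006
```

```bash
python3 - <<'E'
from cell import observe, vision
import cv2
print(observe()["contact_force"])
for n,(r,c0) in dict(side=(195,245),scene=(165,300)).items():
    c=vision.capture(n);a=c["pixels"][r:r+70,c0:c0+100,::-1];cv2.imwrite(f"pics/{n}3.png",cv2.resize(a,None,fx=8,fy=8,interpolation=cv2.INTER_CUBIC))
E
```

```text
[ 0.38399836 -0.52996676  0.24966421]
```

View pics/side3.png

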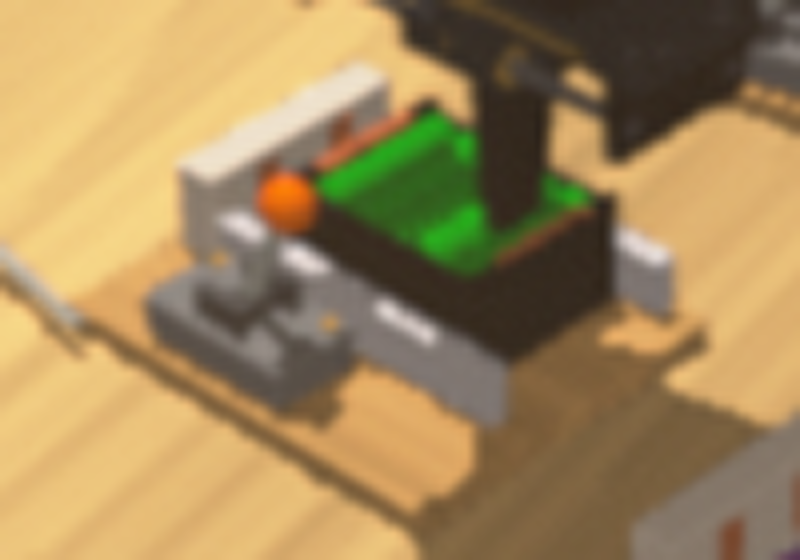

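View pics/scene3.png

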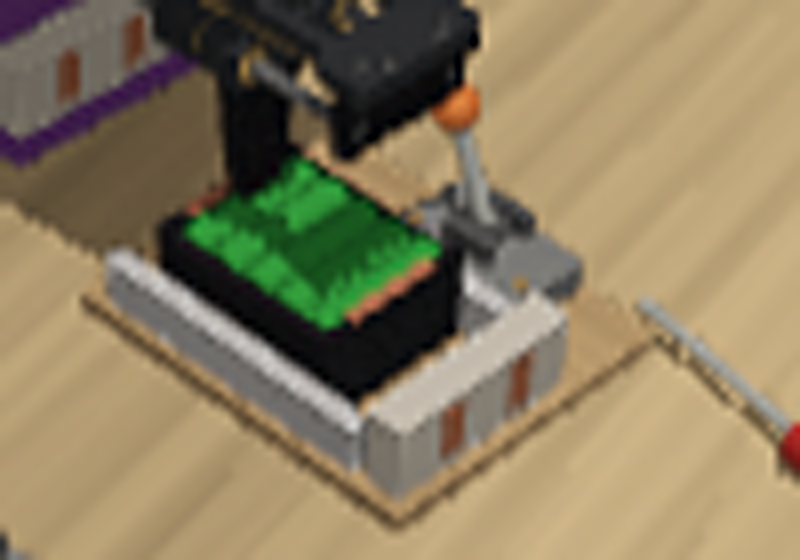

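```bash
python3 - <<'E'
from h import *
from cell import observe
s=observe();print(s["eef_pos"],s["gripper_width"],s["contact_force"],s["moment"],s["q"])
P=[s["eef_pos"]+[0,0,dz] for dz in(0,.027,.06)]
for c,o in(("side",(245,195)),("scene",(300,165))): print(c,((proj(c,P)-o)*8).round())
E
```

```text
[0.52453438 0.09750842 0.03500268] 0.0004980242492358824 [ 0.44453049 -0.67972099 -0.12220452] [ 0.00888833 -0.09951069  0.03713317] [ 6.00100280e-02  5.68037512e-01  1.92544838e+00 -1.39742028e-04
  6.48103394e-01  2.45307479e-01]
side [[513. 276.]
 [513. 218.]
 [514. 146.]]
scene [[252. 238.]
 [252. 190.]
 [253. 129.]]
```

In both crops the fingers at (505,200) and (255,160) appear sunk into the top of the pack. It hasn't moved, and the force is about zero. That isn't what a push should look like, so I'll look again before moving.

```bash
python3 - <<'E'
from cell import observe, vision
import cv2
c=vision.capture("wrist");cv2.imwrite("pics/w4.png",c["pixels"][:,:,::-1])
c=vision.capture("side");a=c["pixels"][170:270,235:365,::-1];cv2.imwrite(f"pics/side4.png",cv2.resize(a,None,fx=6,fy=6,interpolation=cv2.INTER_NEAREST))
print(observe()["time"],observe()["eef_pos"])
E
```

```text
7.575 [0.52449666 0.09748485 0.03501198]
```

View pics/w4.png

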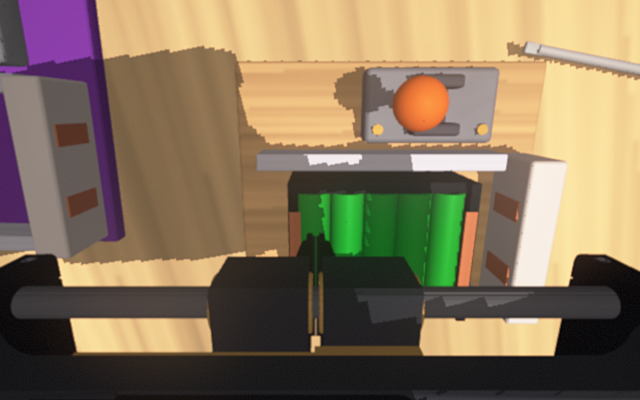

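View pics/side4.png

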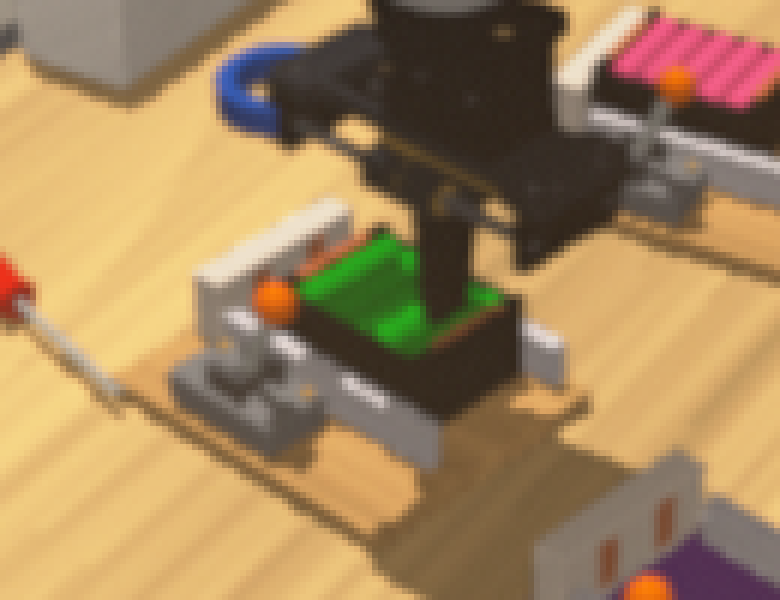

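The fingers really are passing through the pack's rear end. The wrist view shows them inside the cells at (315,240), with no force and no pack motion. I'll back out the way I came in, since pulling up could lift the pack, and then check the contact again.

{"method": "servo_tool", "body": {"plan": "0 -0.004 0 0 1; 0 -0.006 0 0 1; 0 -0.008 0 0 1; 0 -0.008 0 0 1; 0 -0.008 0 0 1; 0 -0.008 0 0 1; 0 -0.008 0 0 1; 0 -0.005 0 0 1; 0 0 0 0 1"}}

```text
time: 8.7
eef_pos: [0.4703, 0.1077, 0.0351]
tool_rot: [-0.452, -0.544, -0.452, 0.544]
contact_force: [0.0, 0.1, -0.4]
gripper_width: 0.0001
```

```bash
python3 - <<'E'
from h import *
from cell import observe, vision
import cv2
s=observe();print(s["time"],s["eef_pos"],s["contact_force"],s["gripper_width"])
c=vision.capture("side");a=c["pixels"][170:270,235:365,::-1];cv2.imwrite(f"pics/side5.png",cv2.resize(a,None,fx=6,fy=6,interpolation=cv2.INTER_NEAREST))
E
```

```text
8.7 [0.47028678 0.10768316 0.03505502] [ 0.0320596   0.12510681 -0.4188318 ] 0.00012853374280523362
```

View pics/side5.png

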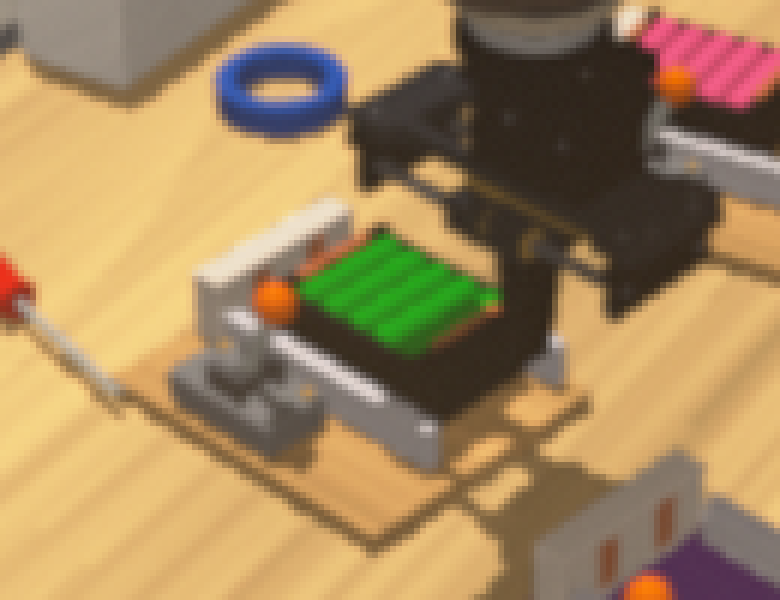

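The pack hasn't moved, and the fingers came out without force. I'll try a different contact: turned 90° and 40 mm open, so the sides of both fingers bear on the pack's end. I'll approach in small steps and watch the force.

{"method": "servo_tool", "body": {"plan": "0 -0.003 0 10 1; 0 0 0 10 1; 0 0 0 10 1; 0 0 0 10 1; 0 0 0 10 1; 0 0 0 10 1; 0 0 0 10 1; 0 0 0 10 1; 0 0 0 10 0.16; 0 0 0 0 0.16; 0 0 0 0 0.16; 0 0 0 0 0.16"}}

```text
time: 10.25
eef_pos: [0.4676, 0.1082, 0.035]
tool_rot: [-0.065, 0.704, -0.065, -0.704]
contact_force: [0.2, 0.2, 1.2]
gripper_width: 0.0353
```

```bash
python3 - <<'E'
from h import *
p=[.5894,.0855,-.1866]
for L in [(-92,0,35),(-62,0,35)]: plan(cr(p,[L])[0])
E
```

```text
axes x,y,z: [[0.0, -0.0, -1.0], [-0.182, -0.983, 0.0], [-0.983, 0.182, -0.0]] jaw az deg -100.49
pos [0.4676 0.1082 0.035 ] tool shift [-0.     -0.0002 -0.0319]
axes x,y,z: [[0.0, -0.0, -1.0], [-0.182, -0.983, 0.0], [-0.983, 0.182, -0.0]] jaw az deg -100.49
pos [0.4676 0.1082 0.035 ] tool shift [-0.     -0.0001 -0.0619]
```

{"method": "servo_tool", "body": {"plan": "0 0 -0.008 0 0.16; 0 0 -0.008 0 0.16; 0 0 -0.008 0 0.16; 0 0 -0.004 0 0.16; 0 0 -0.004 0 0.16; 0 0 -0.004 0 0.16; 0 0 -0.004 0 0.16; 0 0 -0.004 0 0.16"}}

```text
time: 11.25
eef_pos: [0.511, 0.1001, 0.035]
tool_rot: [-0.065, 0.704, -0.065, -0.704]
contact_force: [-0.1, 0.5, -0.6]
gripper_width: 0.0399
```

```bash
python3 - <<'E'
from h import *
from cell import observe, vision
import cv2
s=observe();print(s["time"],s["eef_pos"],s["contact_force"],s["moment"],s["gripper_width"])
c=vision.capture("side");a=c["pixels"][170:270,235:365,::-1];cv2.imwrite(f"pics/side6.png",cv2.resize(a,None,fx=6,fy=6,interpolation=cv2.INTER_NEAREST))
c=vision.capture("wrist");cv2.imwrite("pics/w6.png",c["pixels"][:,:,::-1])
E
```

```text
11.25 [0.5110339  0.1000578  0.03502866] [-0.07205942  0.50371114 -0.58532403] [ 0.05686921  0.00186847 -0.00380908] 0.039941110502763645
```

View pics/side6.png

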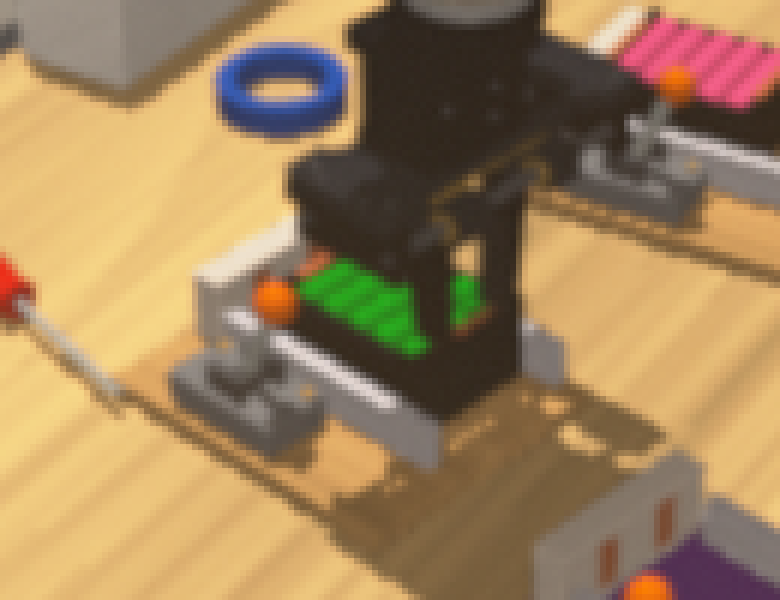

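View pics/w6.png

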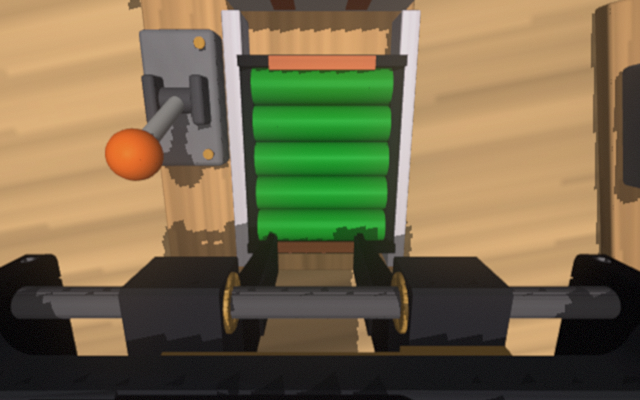

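Same again: the fingertips at (265,240) in the wrist view overlap the pack's rear edge, and there is no force. I'll creep further in case the solid part of the pack starts deeper, watching the force.

{"method": "servo_tool", "body": {"plan": "0 0 -0.003 0 0.16; 0 0 -0.003 0 0.16; 0 0 -0.003 0 0.16; 0 0 -0.003 0 0.16"}}

```text
time: 11.85
eef_pos: [0.5228, 0.0978, 0.035]
tool_rot: [-0.065, 0.704, -0.065, -0.704]
contact_force: [-0.0, 0.0, 0.5]
gripper_width: 0.0399
```

{"method": "servo_tool", "body": {"plan": "0 0 -0.003 0 0.16; 0 0 -0.003 0 0.16; 0 0 -0.003 0 0.16; 0 0 -0.003 0 0.16"}}

```text
time: 12.35
eef_pos: [0.5346, 0.0956, 0.035]
tool_rot: [0.065, -0.704, 0.065, 0.704]
contact_force: [-0.5, 0.4, -1.0]
gripper_width: 0.0396
```

```bash
python3 - <<'E'
from h import *
from cell import observe, vision
import cv2
s=observe();print(s["time"],s["eef_pos"],s["contact_force"],s["moment"],s["gripper_width"])
c=vision.capture("wrist");cv2.imwrite("pics/w7.png",c["pixels"][:,:,::-1])
E
```

```text
12.35 [0.53455622 0.09560549 0.034991  ] [-0.51884851  0.42063757 -1.00925225] [ 0.04903211  0.00648995 -0.04090607] 0.03962572906338187
```

View pics/w7.png

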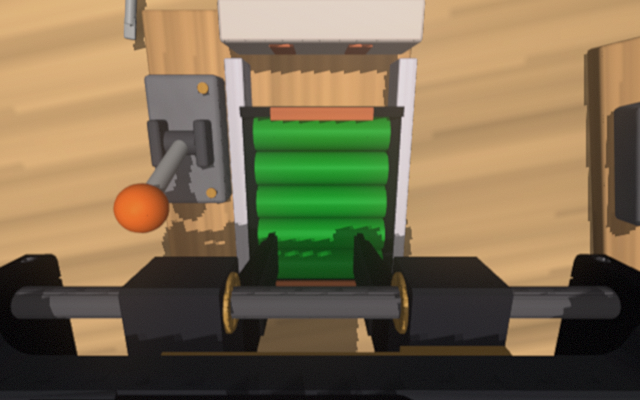

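The fingers are now about 34 mm inside the pack's outline, with no force and no motion. My guess is that the solid part sits lower than z = 35 mm, so I'll back out, turn back, close and repeat the push just above the base at z ≈ 16 mm. The body stays clear of the lever in that orientation.

{"method": "servo_tool", "body": {"plan": "0 0 0.006 0 0.16; 0 0 0.01 0 0.16; 0 0 0.01 0 0.16; 0 0 0.01 0 0.16; 0 0 0.01 0 0.16; 0 0 0.01 0 0.16; 0 0 0.01 0 1; 0 0 0.003 -10 1; 0 0 0 -10 1; 0 0 0 -10 1; 0 0 0 -10 1; 0 0 0 -10 1; 0 0 0 -10 1; 0 0 0 -10 1; 0 0 0 -10 1; 0 0 0 -10 1; 0.006 0 0 0 1; 0.006 0 0 0 1; 0.006 0 0 0 1; 0 0 0 0 1"}}

```text
time: 14.9
eef_pos: [0.4662, 0.1083, 0.0164]
tool_rot: [-0.451, -0.544, -0.451, 0.545]
contact_force: [0.3, 0.5, 0.2]
gripper_width: 0.0005
```

{"method": "servo_tool", "body": {"plan": "0 0.008 0 0 1; 0 0.008 0 0 1; 0 0.005 0 0 1; 0 0.005 0 0 1; 0 0.004 0 0 1; 0 0.004 0 0 1; 0 0.004 0 0 1; 0 0.004 0 0 1; 0 0.004 0 0 1"}}

```text
time: 16.02
eef_pos: [0.5111, 0.0999, 0.0169]
tool_rot: [-0.451, -0.544, -0.452, 0.545]
contact_force: [-4.1, 1.1, 2.8]
gripper_width: 0.0005
```

```bash
python3 - <<'E'
from h import *
from cell import observe, vision
import cv2
s=observe();print(s["time"],s["eef_pos"],s["contact_force"],s["moment"],s["gripper_width"])
c=vision.capture("side");a=c["pixels"][170:270,235:365,::-1];cv2.imwrite(f"pics/side8.png",cv2.resize(a,None,fx=6,fy=6,interpolation=cv2.INTER_NEAREST))
p=[.5894,.0855,-.1866]
for L in [(-122,0,35)]: plan(cr(p,[L])[0])
E
```

```text
16.025 [0.5110649 0.0999108 0.0169456] [-4.12741696  1.1314827   2.77645111] [1.20044427e-01 6.63378851e-01 5.07303163e-05] 0.0004938875962698507
axes x,y,z: [[-0.001, -0.0, -1.0], [0.983, -0.184, -0.001], [-0.184, -0.983, 0.0]] jaw az deg -10.61
pos [0.5118 0.0998 0.017 ] tool shift [-0.018  -0.0431 -0.0004]
```

View pics/side8.png

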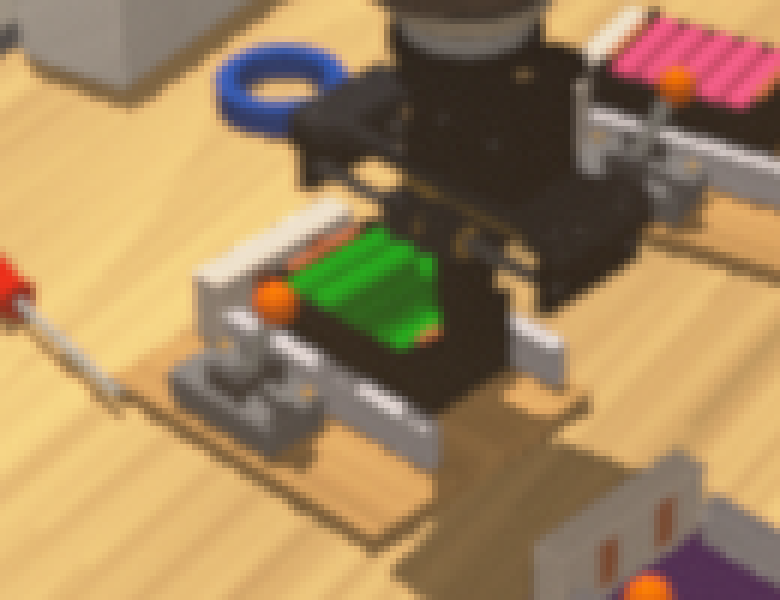

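Contact at last: about 4 N, and the pack has moved towards the stop, so it is only solid low down. I'll keep pushing at this height.

{"method": "servo_tool", "body": {"plan": "0 0.003 0 0 1; 0 0.003 0 0 1; 0 0.003 0 0 1; 0 0.003 0 0 1; 0 0.002 0 0 1"}}

```text
time: 16.7
eef_pos: [0.5258, 0.0973, 0.017]
tool_rot: [-0.452, -0.544, -0.452, 0.544]
contact_force: [-4.1, 0.8, 1.4]
gripper_width: 0.0006
```

{"method": "servo_tool", "body": {"plan": "0 0.001 0 0 1; 0 0.001 0 0 1"}}

```text
time: 16.95
eef_pos: [0.5275, 0.0969, 0.017]
tool_rot: [-0.452, -0.544, -0.452, 0.544]
contact_force: [-3.2, 1.2, 1.2]
gripper_width: 0.0002
```

```bash
python3 - <<'E'
from h import *
from cell import observe, vision
import cv2
s=observe();print(s["time"],s["eef_pos"],s["contact_force"],s["moment"],s["gripper_width"])
c=vision.capture("side");a=c["pixels"][170:270,235:365,::-1];cv2.imwrite(f"pics/side9.png",cv2.resize(a,None,fx=6,fy=6,interpolation=cv2.INTER_NEAREST))
c=vision.capture("wrist");cv2.imwrite("pics/w9.png",c["pixels"][:,:,::-1])
E
```

```text
16.95 [0.52751237 0.09693762 0.01697434] [-3.16168507  1.17700976  1.23804493] [0.10080984 0.47983644 0.02535405] 0.00019073505821570028
```

View pics/side9.png

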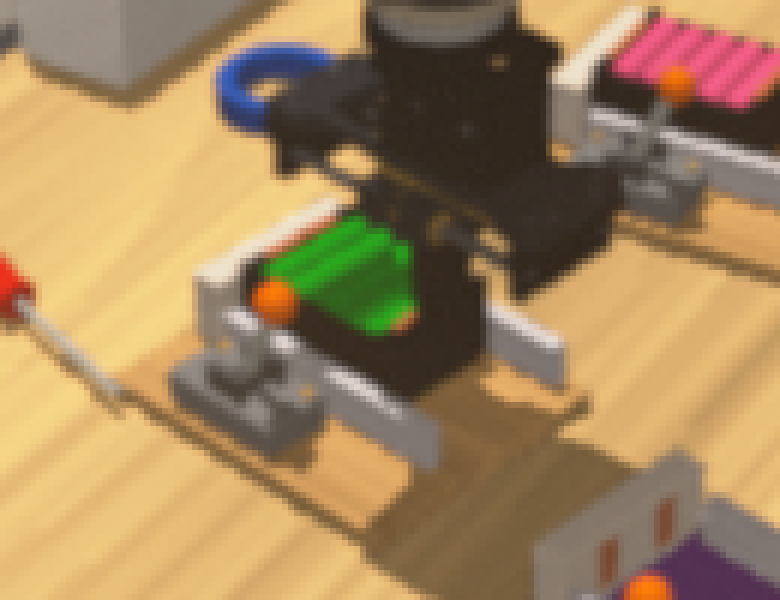

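View pics/w9.png

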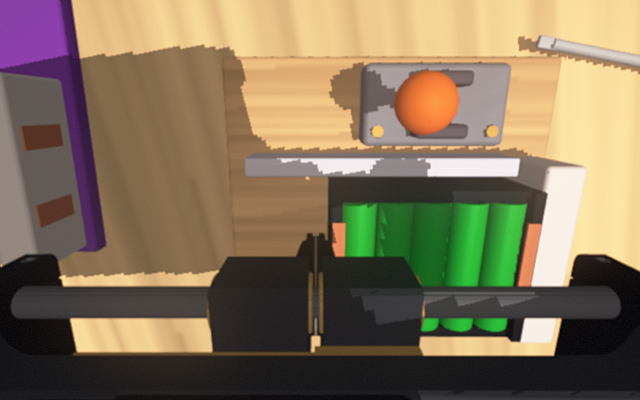

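Almost there: the pack's front edge at (545,230) is close to the stop, and the force is only sliding friction. I'll creep on until the force climbs.

{"method": "servo_tool", "body": {"plan": "0 0.001 0 0 1; 0 0.001 0 0 1"}}

```text
time: 17.3
eef_pos: [0.5296, 0.0966, 0.017]
tool_rot: [-0.452, -0.544, -0.452, 0.544]
contact_force: [-2.8, 1.2, -0.2]
gripper_width: 0.0002
```

{"method": "servo_tool", "body": {"plan": "0 0.001 0 0 1; 0 0.001 0 0 1"}}

```text
time: 17.55
eef_pos: [0.5315, 0.0962, 0.017]
tool_rot: [-0.452, -0.544, -0.452, 0.544]
contact_force: [-2.6, 0.0, 0.7]
gripper_width: 0.0008
```

{"method": "servo_tool", "body": {"plan": "0 0.001 0 0 1; 0 0.001 0 0 1; 0 0 0 0 1"}}

```text
time: 17.92
eef_pos: [0.5324, 0.0959, 0.0169]
tool_rot: [-0.451, -0.544, -0.452, 0.545]
contact_force: [-7.6, 2.2, 2.6]
gripper_width: 0.0005
```

{"method": "servo_tool", "body": {"plan": "0 0.001 0 0 1; 0 0.001 0 0 1; 0 0 0 0 1"}}

```text
time: 18.3
eef_pos: [0.5324, 0.0958, 0.0169]
tool_rot: [-0.45, -0.542, -0.453, 0.546]
contact_force: [-15.4, 3.4, 9.6]
gripper_width: 0.0004
```

The TCP stalls at x=0.532 and the force climbs to 15 N: it is against the stop. I'll ease off, back away and look.

{"method": "servo_tool", "body": {"plan": "0 -0.004 0 0 1; 0 -0.008 0 0 1; 0 -0.01 0 0 1; 0 -0.01 0 0 1; 0 -0.01 0 0 1; 0 -0.01 0 0 1; 0 -0.01 0 0 1; -0.03 0 0 0 1; -0.04 0 0 0 1; -0.05 0 0 0 1; -0.05 0 0 0 1; 0 0 0 0 1"}}

```text
time: 19.8
eef_pos: [0.4755, 0.1072, 0.1901]
tool_rot: [0.453, 0.546, 0.45, -0.542]
contact_force: [-0.2, 0.9, -1.3]
gripper_width: 0.0008
```

```bash
python3 - <<'E'
from h import *
from cell import observe, vision
import cv2
s=observe();print(s["time"],s["eef_pos"],s["contact_force"])
ims=[]
for n,(r,c0) in dict(side=(195,245),scene=(165,300)).items():
    c=vision.capture(n);a=c["pixels"][r:r+70,c0:c0+100,::-1];cv2.imwrite(f"pics/{n}10.png",cv2.resize(a,None,fx=8,fy=8,interpolation=cv2.INTER_CUBIC))
c=vision.capture("wrist");cv2.imwrite("pics/w10.png",c["pixels"][:,:,::-1])
p=[.5894,.0855,-.1866]
for c,o in(("side",(245,195)),("scene",(300,165))): print(c,((proj(c,cr(p,[(-50,-40,62),(50,-40,62),(-50,40,62),(50,40,62)]))-o)*8).round().tolist())
for L in [(-48,78.5,135),(-48,78.5,85)]: plan(cr(p,[L])[0])
E
```

```text
19.8 [0.47553838 0.10715705 0.19009351] [-0.1841616   0.86888297 -1.26282542]
side [[554.0, 158.0], [369.0, 60.0], [408.0, 247.0], [222.0, 143.0]]
scene [[211.0, 251.0], [387.0, 372.0], [346.0, 165.0], [522.0, 278.0]]
axes x,y,z: [[-0.001, -0.0, -1.0], [0.983, -0.184, -0.001], [-0.184, -0.983, 0.0]] jaw az deg -10.61
pos [0.4737 0.1069 0.1861] tool shift [ 0.051   0.0698 -0.0789]
axes x,y,z: [[-0.001, -0.0, -1.0], [0.983, -0.184, -0.001], [-0.184, -0.983, 0.0]] jaw az deg -10.61
pos [0.4737 0.1069 0.1861] tool shift [ 0.101   0.0699 -0.0789]
```

View pics/side10.png

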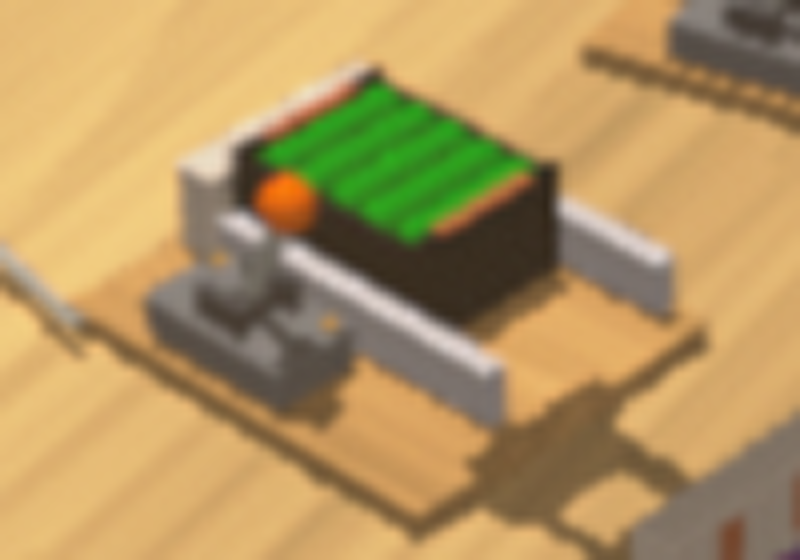

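View pics/scene10.png

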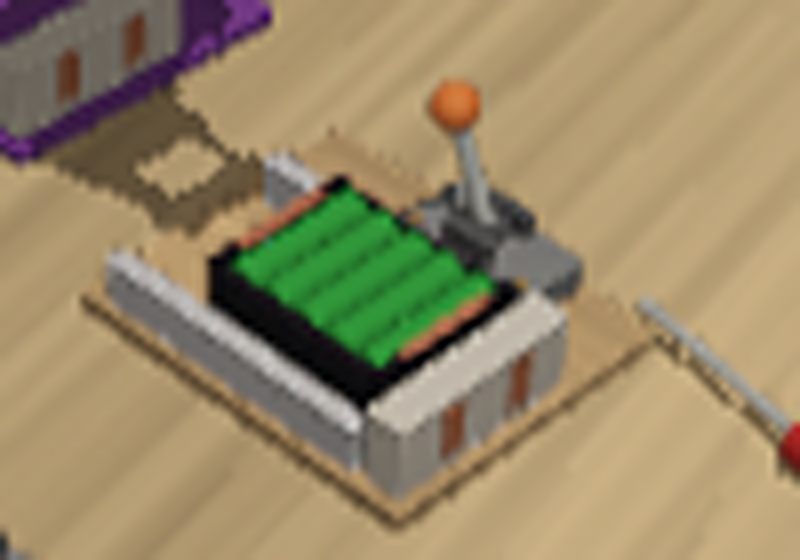

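View pics/w10.png

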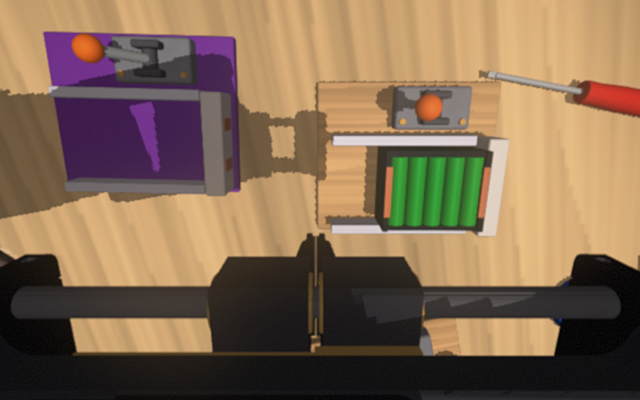

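The pack is home: its rear corners at (555,160) in the side crop and (211,255) in the scene crop match the seated prediction to about a millimetre, it lies flat, and the lever is still off. Now I go to the lever, approaching from the robot side of the ball.

{"method": "servo_tool", "body": {"plan": "0 0.0145 -0.0197 0 1; 0 0.0145 -0.0197 0 1; 0 0.0145 -0.0197 0 1; 0 0.0145 -0.0197 0 1; 0 0 0 0 1; 0.037 0 0 0 1; 0.037 0 0 0 1; 0.037 0 0 0 1; 0 0 0 0 1; 0 0 0 0 1"}}

```text
time: 21.2
eef_pos: [0.5461, 0.1735, 0.0768]
tool_rot: [0.452, 0.544, 0.451, -0.544]
contact_force: [-0.8, -0.3, 0.9]
gripper_width: 0.0004
```

```bash
python3 - <<'E'
from h import *
from cell import observe, vision
import cv2
p=[.5894,.0855,-.1866]
print(observe()["contact_force"])
for L in [(-60,78.5,72)]: plan(cr(p,[L])[0])
c=vision.capture("side");a=c["pixels"][170:270,235:365,::-1];cv2.imwrite(f"pics/side11.png",cv2.resize(a,None,fx=6,fy=6,interpolation=cv2.INTER_NEAREST))
E
```

```text
[-0.81959096 -0.29467653  0.89187048]
axes x,y,z: [[0.0, -0.0, -1.0], [0.983, -0.184, 0.0], [-0.184, -0.983, -0.0]] jaw az deg -10.62
pos [0.5461 0.1735 0.0768] tool shift [ 0.0048 -0.0011 -0.0001]
```

View pics/side11.png

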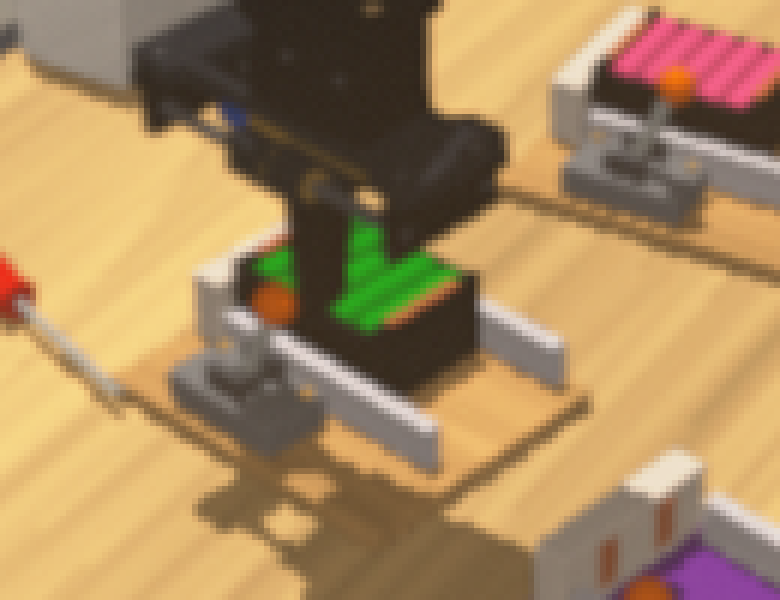

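{"method": "servo_tool", "body": {"plan": "0 0.006 0 0 1; 0 0.006 0 0 1; 0 0.005 0 0 1; 0 0.005 0 0 1; 0 0.005 0 0 1"}}

```text
time: 21.88
eef_pos: [0.5728, 0.1686, 0.076]
tool_rot: [-0.452, -0.544, -0.452, 0.544]
contact_force: [-1.0, 0.0, -0.8]
gripper_width: 0.0002
```

{"method": "servo_tool", "body": {"plan": "0 0.005 0 0 1; 0 0.005 0 0 1; 0 0.005 0 0 1; 0 0.005 0 0 1; 0 0.005 0 0 1; 0 0 0 0 1"}}

```text
time: 22.62
eef_pos: [0.5974, 0.164, 0.0759]
tool_rot: [0.452, 0.544, 0.452, -0.544]
contact_force: [0.1, -0.2, -1.1]
gripper_width: 0.0001
```

```bash
python3 - <<'E'
from cell import observe, vision
import cv2
s=observe();print(s["time"],s["eef_pos"],s["contact_force"])
c=vision.capture("side");a=c["pixels"][170:270,235:365,::-1];cv2.imwrite(f"pics/side12.png",cv2.resize(a,None,fx=6,fy=6,interpolation=cv2.INTER_NEAREST))
E
```

```text
22.625 [0.59735454 0.16398816 0.07592472] [ 0.10826981 -0.15693522 -1.06449954]
```

View pics/side12.png

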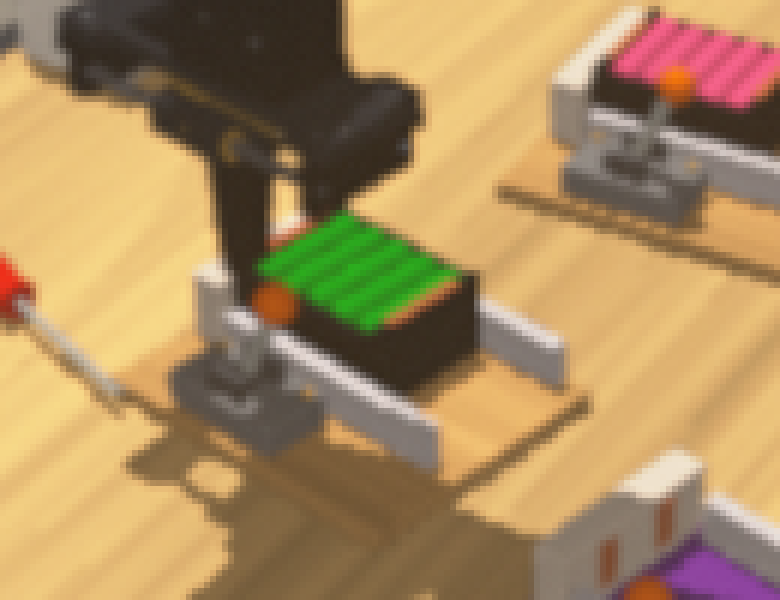

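The fingers passed through the ball as well. The lever is unmoved, with the ball still at (275,305). Taken with the pack results (ghost with the tip at z=35, solid with it at z=17), this suggests the lowest 30–40 mm of the fingers isn't solid, and only the part above it makes contact. I'll back out, lower the tip to about 45 mm so that the upper finger meets the ball, and retry. The body then sits at about 123 mm, above the ball's 106 mm.

{"method": "servo_tool", "body": {"plan": "0 -0.008 0 0 1; 0 -0.01 0 0 1; 0 -0.01 0 0 1; 0 -0.01 0 0 1; 0 -0.01 0 0 1; 0 -0.008 0 0 1; 0 0 0 0 1; 0.01 0 0 0 1; 0.01 0 0 0 1; 0.01 0 0 0 1; 0 0 0 0 1"}}

```text
time: 24.05
eef_pos: [0.5416, 0.1742, 0.0448]
tool_rot: [-0.451, -0.544, -0.452, 0.545]
contact_force: [1.2, -0.3, -0.6]
gripper_width: 0.0006
```

{"method": "servo_tool", "body": {"plan": "0 0.006 0 0 1; 0 0.006 0 0 1; 0 0.004 0 0 1; 0 0.004 0 0 1; 0 0.004 0 0 1; 0 0.004 0 0 1"}}

```text
time: 24.8
eef_pos: [0.5684, 0.1694, 0.0464]
tool_rot: [-0.451, -0.543, -0.452, 0.545]
contact_force: [-7.5, 2.2, 6.1]
gripper_width: 0.0002
```

```bash
python3 - <<'E'
from cell import observe, vision
import cv2
s=observe();print(s["time"],s["eef_pos"],s["contact_force"])
c=vision.capture("side");a=c["pixels"][170:270,235:365,::-1];cv2.imwrite(f"pics/side13.png",cv2.resize(a,None,fx=6,fy=6,interpolation=cv2.INTER_NEAREST))
E
```

```text
24.8 [0.56842142 0.16943476 0.04635923] [-7.47987553  2.16397214  6.11742506]
```

View pics/side13.png

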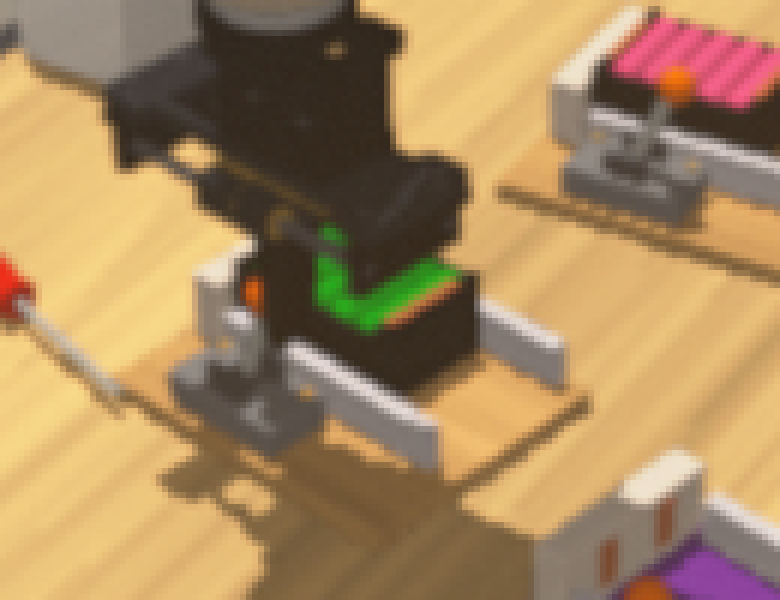

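There is contact now, 7.5 N, and the ball is moving. I'll keep going past centre.

{"method": "servo_tool", "body": {"plan": "0 0.004 0 0 1; 0 0.004 0 0 1; 0 0.004 0 0 1; 0 0.004 0 0 1; 0 0.004 0 0 1; 0 0.004 0 0 1; 0 0.004 0 0 1; 0 0 0 0 1"}}

```text
time: 25.85
eef_pos: [0.5973, 0.164, 0.0459]
tool_rot: [0.452, 0.544, 0.452, -0.544]
contact_force: [0.0, 0.1, 0.5]
gripper_width: 0.0008
```

```bash
python3 - <<'E'
from cell import observe, vision
import cv2
s=observe();print(s["time"],s["eef_pos"],s["contact_force"])
c=vision.capture("side");a=c["pixels"][170:270,235:365,::-1];cv2.imwrite(f"pics/side14.png",cv2.resize(a,None,fx=6,fy=6,interpolation=cv2.INTER_NEAREST))
E
```

```text
25.85 [0.59734443 0.16398241 0.04593257] [0.0090107  0.115324   0.49089838]
```

View pics/side14.png

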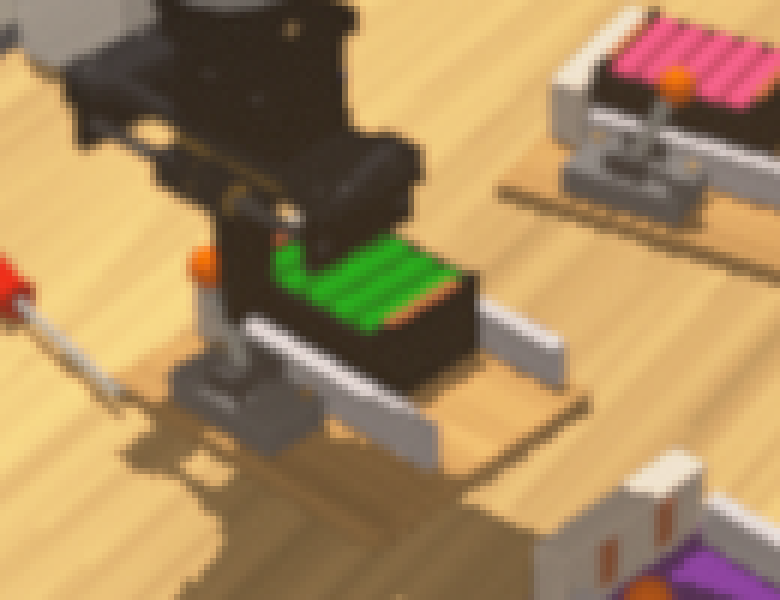

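The lever has snapped over, with the ball now at (203,265) and zero force. I'll retreat backward, then up, and verify.

{"method": "servo_tool", "body": {"plan": "0 -0.008 0 0 1; 0 -0.01 0 0 1; 0 -0.01 0 0 1; 0 -0.012 0 0 1; 0 -0.015 0 0 1; -0.03 0 0 0 1; -0.045 0 0 0 1; -0.045 0 0 0 1; -0.045 0 0 0 1; 0 -0.03 0 0 1; 0 -0.03 0 0 1; 0 0 0 0 1; 0 0 0 0 1"}}

```text
time: 27.52
eef_pos: [0.4843, 0.1854, 0.2111]
tool_rot: [0.452, 0.544, 0.452, -0.544]
contact_force: [0.3, 0.6, 0.2]
gripper_width: 0.0005
```

```bash
python3 - <<'E'
from h import *
from cell import observe, vision
import cv2
s=observe();print(s["time"],s["eef_pos"],s["contact_force"])
for n,(r,c0) in dict(side=(195,245),scene=(165,300)).items():
    c=vision.capture(n);cv2.imwrite(f"pics/{n}15f.png",c["pixels"][:,:,::-1]);a=c["pixels"][r:r+70,c0:c0+100,::-1];cv2.imwrite(f"pics/{n}15.png",cv2.resize(a,None,fx=8,fy=8,interpolation=cv2.INTER_CUBIC))
p=[.5894,.0855,-.1866]
for c,o in(("side",(245,195)),("scene",(300,165))): print(c,((proj(c,cr(p,[(-50,-40,62),(50,-40,62),(-50,40,62),(23.4,78.5,90)]))-o)*8).round().tolist())
E
```

```text
27.525 [0.48430691 0.1853635  0.21114417] [0.29389562 0.64401887 0.24426115]
side [[554.0, 158.0], [369.0, 60.0], [408.0, 247.0], [193.0, 151.0]]
scene [[211.0, 251.0], [387.0, 372.0], [346.0, 165.0], [541.0, 153.0]]
```

View pics/side15.png

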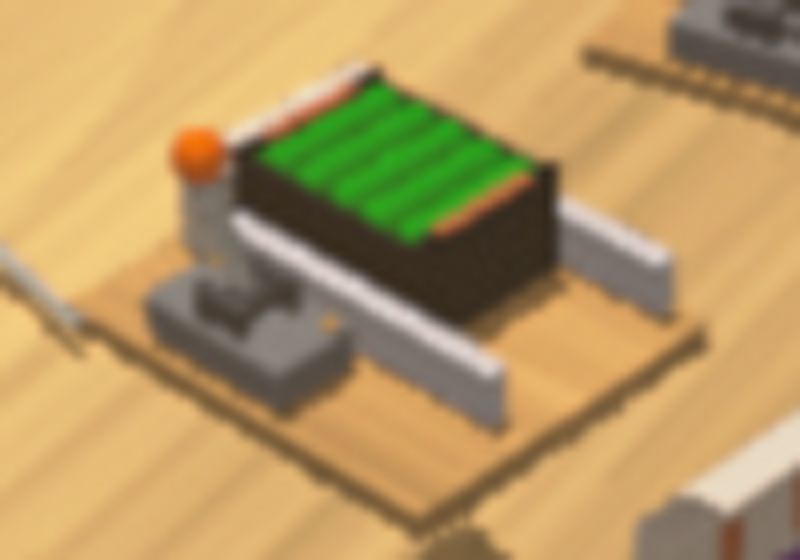

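View pics/scene15.png

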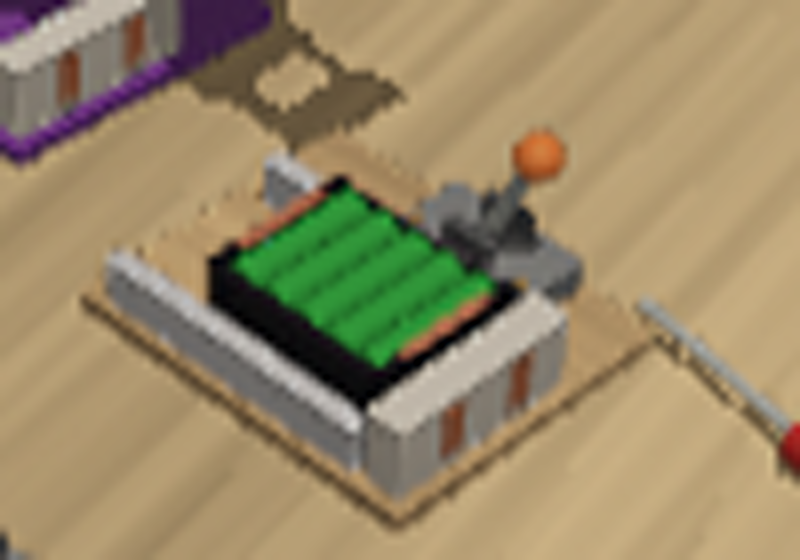

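View pics/scene15f.png

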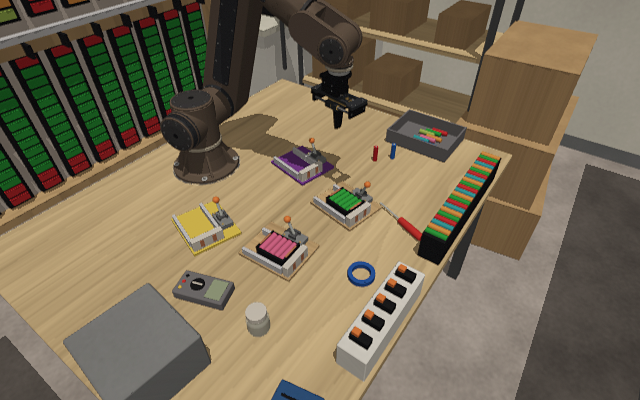

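The ball is at (197,154) in the side crop and (540,156) in the scene crop. The predicted "on" positions are (193,151) and (541,153). The pack is flush with the stop, the pink pack, its lever and the other items look as they did, and the arm is clear. Handing in.

```bash
python3 -c "
from cell import manip
print(manip.hand_in())"
```

```text
the job is handed in; nothing more can be done
None
```

The green pack is home against its stop and its lever has snapped over to on. I handed the job in at about 27.6 s; no verdict was reported.

**What I did:** I pushed the pack along its rails with closed fingers until the TCP stalled at the stop with about 15 N. Then I pushed the ball from the robot side past centre (the highest force I read was about 7.5 N), and retreated.

**Last checks:**
- **Pack:** its visible rear corners match the predicted seated position within about 1 mm in both fixed cameras, and it lies flat.
- **Lever:** the ball is within about 1 mm of the predicted "on" position.
- **Everything else:** by eye, the pink pack, its lever and the other items look unchanged. I did not measure them.
- **Arm:** it is clear of everything, with about zero force.

**What disagreed:**
- **Failed pushes:** with the tip at z = 35 mm, two pushes (one closed, one turned 90° and half open) went into the pack's visible outline with no force and no motion. At z = 76 mm the fingers also passed through the lever's ball.
- **What worked:** contact came only with the tip lower, at 17 mm for the pack and 46 mm for the lever.
- **Likely cause:** the lowest 30–40 mm of the fingers seems not to be solid in the simulation. I inferred this from these pushes and did not confirm it. The fingertips as drawn, and the TCP, should not be relied on for contact in this cell.

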